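# Switch off the fume extractor and take out its spent filter

### The arm

A 6-joint arm with a two-finger parallel gripper is mounted at the origin on the work surface. World frame = base frame: x ahead of the robot, y to its left, z up, the work surface at z = 0. Lengths are in m, angles in rad, forces in N, time in s.
With the tool pointing down it reaches from about 0.425 to 0.95 m from the base axis. Payload 3.5 kg.
Tool frame: the origin (TCP) lies on the centre line of the jaws, within the pads' length; the fingertips stand 14 mm ahead of it and the grasp point (between the pads) lies 5 mm behind it (ctrl.finger_overhang is the distance from the TCP to the fingertips, in m); z points along the fingers, y is the line along which they close (so a half turn about z gives the same grasp; the last joint's range is limited). The gripper opens to 85 mm and grips with 20 to 120 N. Pads are 22 mm wide; open, the fingers measure 114 mm over their backs; the gripper's body (76 mm by 85 mm) begins 54 mm behind the grasp point. The pads swing forward as they close: fully open they stand 13 mm farther back than shut.
Start: joints at [1.111, 0.286, 1.577, -0, 1.279, -0.15], TCP at [0.206, 0.643, 0.245] pointing down, gripper open.
Joint ranges: [-2.77, 2.77], [-0.9, 2.22], [0.21, 2.48], [-1.53, 4.67], [0.24, 2.81], [-2.84, 2.84]. Speed limits (rad/s): [2.79, 2.79, 3.14, 3.14, 3.14, 3.14].

### API

Orientations are given as a unit quaternion [x, y, z, w].
In Python, from plant import ctrl gives the robot as it stands.
- The arm moves only by the tool send_rows, never from a script. Its argument "moves" is text: rows parted by semicolons, each of 7 numbers parted by spaces: the turn, a rotation vector about the tool's x, y, z in units of 360 degrees (1.0 is 360 degrees), then the shift along the tool's x, y, z in units of 20 cm (1.0 is 20 cm), then the gripper's target within -1 to 1 (fully open at 1, half-way at 0, shut at -1). A call has 1 to 12 rows; each row is the pose to reach, as a shift and turn from the pose commanded when the call began, along the tool's axes at that moment, turning the shorter way round; what a row does not reach only later rows make up. A row lasts 1/8 s, in which the tool goes at most 62.5 mm and 10.7 degrees, less where a joint would pass 70% of its speed; a pose out of reach is approached as far as the arm can. A call with a number of a shift or a turn outside -1 to 1 is refused whole. A call with a gripper value outside its range is refused whole. The fingers move at their own pace and stop on an object; "newtons" is the grip in N (left out, the last holds). Time passes only in rows, so rows that repeat a pose let the fingers close. It gives the time, the measured TCP pose, the force, the opening and the grip force at its end, in the units of the state.
- ctrl.get_state(): the state, without advancing time (a new reading comes with each control period).
- ctrl.read_camera(name): name is "side" or "top"; returns a dict with "image" (384x512x3 uint8, red, green, blue), "fovy" (degrees; the focal length in pixels is half the picture's height over the tangent of half this angle, whatever the lens; pixels are square), "cx", "cy" (the principal point, pixels), "extrinsics" (4x4, takes a point from camera to world coordinates). Camera axes: x right, y up, looking along -z (the intrinsics and any distortion apply to the point x, -y, -z); pixel columns grow to the right and rows downward; lengths in m; the calibration is good to about 2 mm. A picture is of the moment at which its call begins. There is no depth.
- ctrl.sign_off(): hands the job in; it is judged then, once.
The state is a dict: "time": time; "qpos": joint angles; "dq": joint speeds; "joint_efforts": joint torques, N m; "eef_pos": TCP position; "tcp_rot": TCP orientation; "contact_force": force on the tool from outside, world axes, zero at the start; "wrist_torque": the same for the moment, N m; "opening": opening from 0.0 (shut) to 1.0 (fully open); "finger_force": force on a finger pad.
Only numpy, scipy, OpenCV 4.12 (cv2) and the standard library are available. Lean on these libraries where they do the work, as an engineer would, in place of code of your own. Each camera call takes 0.05 s, during which the arm holds its last target. There are 200 camera calls.

### The job

The filter of the bench fume extractor is spent. First switch the fan off: its selector knob has no end stop, so turn it the shorter way round until the pointer clicks in at the ring mark. Then squeeze the filter cartridge's two sprung tabs together, lift it out and set it down upright in the metal tray (set it down, do not drop it); leave the other things on the bench where they are.

Things in the scene. Friction and masses are not known exactly. Their poses are not given: they have to be found in the camera images.
- extractor: grey sheet-steel bench fume extractor, a box 190 (x) by 260 (y) by 135 mm high, fixed. Origin: centre of its underside; z up, -x to the louvred front. On its top: the selector, axis at (0, -66 mm), and the filter cartridge, centre at (0, 62 mm)
- selector (a joint): selector angle, rad, growing clockwise from above; no end stop either way, it turns on and on. Seven click positions 0.898 rad apart: fan off at 0, which is the same as 6.283; speeds 1 to 6 at 0.898, 1.795, 2.693, 3.590, 4.488, 5.386. It starts at one of the speeds. A sprung detent pulls it to the nearest click; about 0.04 N m takes it over to the next
- selector_grip (a point): on the selector's vertical axis, 24 mm above the extractor's top; its x axis points to the pointer's nose. The black knob is a bar 13 mm wide, 40 mm long (along x) with an arrow nose, on a round skirt of 22 mm radius. The bar's faces reach from 17 mm below this point to 13 mm above it
- selector_tip (a point): tip of the selector's pointer, 31.5 mm from its axis, 12.5 mm above the extractor's top
- off_mark (a point): centre of the small white ring mark on the dial (off), 44.5 mm from the selector's axis to the extractor's +x; the other six marks are white bars that grow longer clockwise (speeds 1 to 6)
- filter: filter cartridge, 0.14 to 0.24 kg: a white pleated block 90 (x) by 54 (y) by 48 mm high under a white flange 112 by 66 by 4 mm. Origin: centre of the block's underside; z up. It hangs by its flange on the extractor's top, axes along the extractor's, in an opening 94 by 58 mm. Lifted straight up it is clear after 50 mm
- filter_grip (a point): midway between the cartridge's two upright black tabs, 76 mm above its underside, 24 mm above its flange, 12 mm below the tab tops; axes as the cartridge's. The tabs stand apart along y, outer faces 48 mm apart, each 24 mm wide (x), 5 mm thick
- tab_left (a joint): inward travel of the tab on the cartridge's +y side, m: 0 sprung out, 0.007 at its stop (tabs then 34 mm over the outer faces). Spring 2 N at first, 5.5 N at the stop. A barb at its foot hooks under the extractor's top until it is squeezed to within about 1 mm of the stop
- tab_right (a joint): the same for the tab on the cartridge's -y side
- tray_in (a point): centre of the inner floor of the shallow aluminium tray, 3 mm above the bench; the tray is fixed, 200 (x) by 150 (y) mm outside, its walls 3 mm thick, their rims 22 mm above the bench; axes along its sides. The tray lies on one side of the extractor, the work board on the other
- board: scorched plywood work board, 200 (x) by 160 (y) by 10 mm, fixed; origin: centre of its underside
- flux: small amber flux bottle, 28 mm across, 62 mm high, standing on the work board; origin: centre of its underside. To be left alone
- cutters: side cutters with blue handles, 95 mm long, 9 mm thick, lying on the work board; origin: under the pivot. To be left alone
- cleaner: brass-wool tip cleaner, a pot 58 mm across on a black plate 85 by 70 mm, 42 mm high in all; origin: centre of its underside. To be left alone
Mind the look-alikes: they are no part of the job. Of the things that look like the part that bears tray_in, take the one that is farthest from the robot's base at the start.

How it is judged:
By the outcome, as a careful person would: the job done as asked, in the order asked, and still so for the second after the job is handed in, with the robot touching nothing.
It also fails if it takes over 61 s, if anything falls off the work surface, if the arm or the gripper's body presses on something with over 40 N, if the wrist force passes 120 N, or if a joint passes its speed limit or range.

## Working session

There is one attempt and no reset: what is moved stays moved. The work goes in short steps, Python scripts to look and compute and a tool call to move; the robot and the scene stay as the last step left them, time stands still between calls to the robot, and variables do not carry over. Pictures are saved under pics/ and viewed, at most 10 in all, crops included, and the job is handed in when it is done.

Besides the shell and the picture viewer there is one more tool, called after "Call:" as name(argument=value, ...), one argument or row to a line, values as JSON. send_rows: Moves the arm, as the interface text tells. Its arguments: {"type":"object","properties":{"moves":{"type":"string"},"newtons":{"type":"number"}},"required":["moves"]}

```bash
ls; mkdir -p pics; python3 - <<'E'
from plant import ctrl
import cv2,numpy as np
for n in("side","top"):
    c=ctrl.read_camera(n); cv2.imwrite(f"pics/{n}0.png",cv2.cvtColor(c["image"],cv2.COLOR_RGB2BGR))
    print(n,{k:(np.round(v,4).tolist() if k=="extrinsics" else v) for k,v in c.items() if k!="image"})
print(ctrl.get_state())
E
```

```text
pics
side {'fovy': 43.24662029312474, 'cx': 253.20289605041512, 'cy': 197.20244923793894, 'extrinsics': [[-0.9877, 0.1067, -0.1142, 0.3456], [-0.1554, -0.7489, 0.6442, 0.7839], [-0.0168, 0.6541, 0.7563, 1.0381], [0.0, 0.0, 0.0, 1.0]]}
top {'fovy': 42.683503513540344, 'cx': 258.7162910054308, 'cy': 191.47772937566356, 'extrinsics': [[0.0165, 0.9986, -0.0497, 0.3701], [-0.9999, 0.0163, -0.0048, -0.0241], [-0.004, 0.0498, 0.9988, 1.7658], [0.0, 0.0, 0.0, 1.0]]}
{'time': 0.1, 'qpos': array([ 1.11096877e+00,  2.87115251e-01,  1.57805822e+00, -3.16728962e-06,
        1.27861124e+00, -1.49995545e-01]), 'dq': array([ 0.00169245,  0.00051028, -0.00253532, -0.00038653, -0.00092739,
       -0.00032072]), 'joint_efforts': array([ 1.37407797e-04, -4.07291329e+01, -2.93702710e+01, -1.63016271e-04,
        3.41164872e-03,  7.39302209e-06]), 'eef_pos': array([0.20551688, 0.64234577, 0.24404507]), 'tcp_rot': array([ 1.54296569e-01,  9.88023971e-01, -1.04592504e-03, -3.27590487e-04]), 'contact_force': array([ 0.17931082, -0.58412251, -0.51041535]), 'wrist_torque': array([0.04844222, 0.03623893, 0.00393175]), 'finger_force': 0.0, 'opening': 0.9962069052813189}
```

View pics/top0.png

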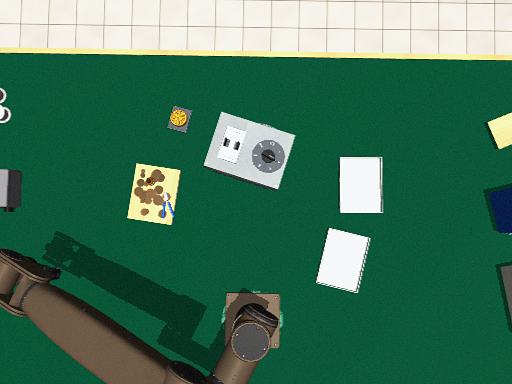

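View pics/side0.png

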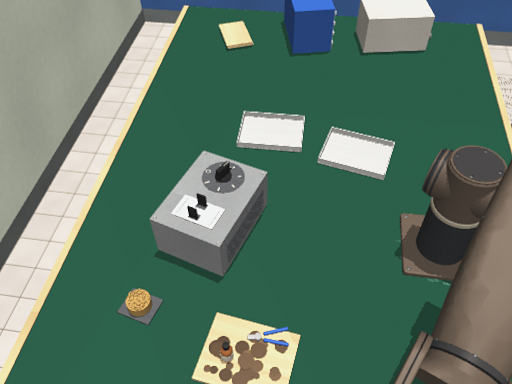

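```bash
python3 - <<'E'
import cv2,numpy as np
t=cv2.imread("pics/top0.png");s=cv2.imread("pics/side0.png")
a=cv2.resize(t[105:195,200:300],(400,360),interpolation=cv2.INTER_CUBIC)
b=cv2.resize(s[150:250,150:275],(400,320),interpolation=cv2.INTER_CUBIC)[:,:400]
c=cv2.resize(t[150:300,310:390],(128,240),interpolation=cv2.INTER_CUBIC)
d=cv2.resize(s[105:185,230:400],(510,240),interpolation=cv2.INTER_CUBIC)
o=np.zeros((600,800,3),np.uint8);o[:360,:400]=a;o[:320,400:]=b;o[360:,:128]=c;o[360:,140:650]=d
cv2.imwrite("pics/crop1.png",o)
E
```

```text
(no output)
```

View pics/crop1.png

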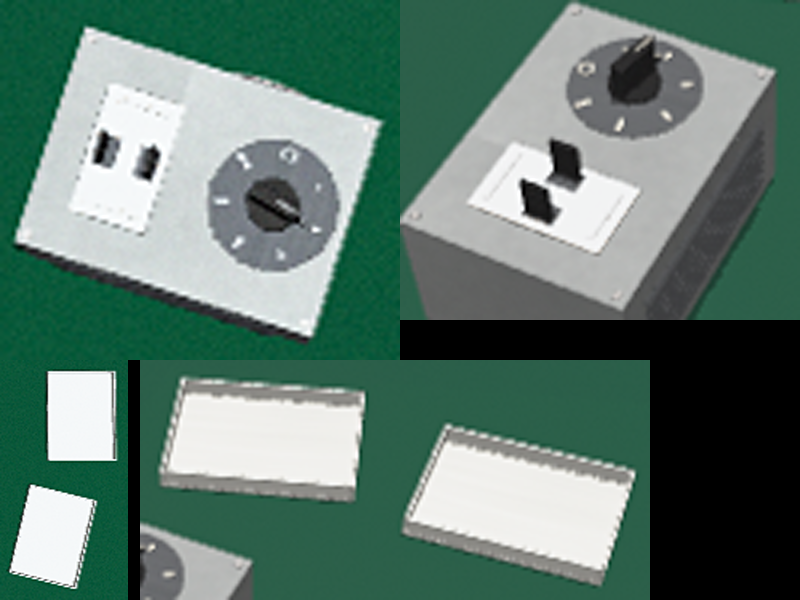

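Crops show: the ring mark at top (272,143) and the pointer at about (277,161), on the second (short) bar clockwise, so speed 2 and the short way is counter-clockwise by 103°. Look-alikes are two white/aluminium trays: A at top (361,185) / side (271,131), and B at top (343,260) / side (357,152). A is farther from the base at (252,320), so I choose A. There is one extractor, one knob and one cartridge (top (232,145)).

```bash
cat > h.py <<'E'
from plant import ctrl
import cv2,numpy as np
from scipy.spatial.transform import Rotation as R
def cast(c,px,z):
    px=np.asarray(px,float).reshape(-1,2); f=192/np.tan(np.radians(c["fovy"])/2)
    d=np.c_[(px[:,0]-c["cx"])/f,-(px[:,1]-c["cy"])/f,-np.ones(len(px))]@c["extrinsics"][:3,:3].T
    o=c["extrinsics"][:3,3]; return (o+d*((z-o[2])/d[:,2])[:,None])[:,:2]
def blob(m,seed):
    n,l,s,cn=cv2.connectedComponentsWithStats(m.astype(np.uint8))
    i=min(range(1,n),key=lambda i:np.hypot(*(cn[i]-seed))+(1e3 if s[i,4]<150 else 0))
    return max(cv2.findContours((l==i).astype(np.uint8),cv2.RETR_EXTERNAL,cv2.CHAIN_APPROX_NONE)[0],key=len)[:,0]
def rect(c,m,seed,z):
    w=cast(c,blob(m,seed),z); return np.round(np.r_[np.hstack(cv2.minAreaRect((w*1000).astype(np.float32)))],1)
E
python3 - <<'E'
from h import *
P={"top":dict(dial=(268,156),fl=(232,145),trA=(361,185),trB=(343,260)),"side":dict(dial=(223,178),fl=(198,211),trA=(271,131),trB=(357,152))}
# hand-read points: ring, tip, top-face corners
H={"top":dict(ring=(272.2,143.5),corners=[(221.2,112),(295.5,135.5),(278,189.5),(203.9,165.6)]),
   "side":dict(ring=(208,171.7),corners=[(204.3,151),(267.3,172.5),(219.5,247),(150,218)])}
for n in P:
    c=ctrl.read_camera(n);im=c["image"].astype(int);v=im.max(2);sat=v-im.min(2)
    print(n)
    for k,s in P[n].items():
        if k=="dial": m=(v<135)&(sat<30)
        elif k=="fl": m=(v>232)&(sat<25)
        else: m=(sat<40)&(v>110)
        z=.136 if k=="dial" else .139 if k=="fl" else .022
        print(k,rect(c,m,s,z))
        if k=="dial":
            e=cv2.fitEllipse(cv2.convexHull(blob(m,s)));print(" ell",np.round(cast(c,e[0],z),4),e)
    print("ring",cast(c,H[n]["ring"],.136).round(4)); q=cast(c,H[n]["corners"],.135);print(q.round(3).tolist(),q.mean(0).round(4),[round(float(np.degrees(np.arctan2(*(q[a]-q[b])[::-1]))),1) for a,b in((1,0),(2,3),(0,3),(1,2))],)
print(ctrl.finger_overhang)
E
```

```text
top
dial [569.4 -46.1 106.3 104.   45.8]
 ell [[ 0.5704 -0.0454]] ((268.0528259277344, 155.92152404785156), (31.946640014648438, 32.3501091003418), 177.39895629882812)
fl [608.3  77.5  65.4 111.3  72.8]
trA [ 487.9 -377.5  195.8  153.7    0.9]
trB [ 220.4 -316.   155.7  199.6   77. ]
ring [[ 0.6122 -0.0586]]
[[0.716, 0.114], [0.64, -0.136], [0.459, -0.08], [0.535, 0.168]] [0.5875 0.0163] [-106.8, -107.0, -16.6, -17.1]
side
dial [569.5 -42.5 106.8 108.5  29.4]
 ell [[ 0.5692 -0.0414]] ((222.9626007080078, 176.92562866210938), (31.455509185791016, 42.3261604309082), 82.6634750366211)
fl [606.9  79.3  64.7 110.4  73. ]
trA [ 488.  -365.9  203.8  176.5    1.2]
trB [ 222.3 -305.6  175.   203.2   77.2]
ring [[ 0.6112 -0.0542]]
[[0.638, -0.129], [0.459, -0.074], [0.534, 0.173], [0.716, 0.114]] [0.5869 0.021 ] [162.7, 162.1, -107.7, -107.0]
0.014
```

Call:
send_rows(
  moves="0 0 0 -0.927 -0.904 0 1; 0 0 0 -0.927 -0.904 0 1; 0 0 0 -0.927 -0.904 0 1; 0 0 0 -0.927 -0.904 0 1; 0 0 0 -0.927 -0.904 0 1; 0 0 0 -0.927 -0.904 0 1",
)

```text
time: 0.95
eef_pos: [0.3274, 0.4139, 0.2455]
tcp_rot: [0.155, 0.988, 0.0, -0.0]
contact_force: [-0.6, -0.1, 0.2]
opening: 1.0
finger_force: 0.0
```

Call:
send_rows(
  moves="0 0 0 -0.927 -0.904 0 1; 0 0 0 -0.927 -0.904 0 1; 0 0 0 -0.927 -0.904 0 1; 0 0 0 -0.927 -0.904 0 1; 0 0 0 -0.927 -0.904 0 1; 0 0 0 -0.927 -0.904 0 1",
)

```text
time: 1.7
eef_pos: [0.4487, 0.1864, 0.2452]
tcp_rot: [0.154, 0.988, 0.0, -0.0]
contact_force: [-0.2, 0.4, -1.0]
opening: 1.001
finger_force: 0.0
```

Call:
send_rows(
  moves="0 0 0.284 -0.927 -0.904 0 1; 0 0 0.284 -0.927 -0.904 0 1; 0 0 0.284 -0.927 -0.904 0 1; 0 0 0.284 -0.927 -0.904 0 1; 0 0 0.284 -0.927 -0.904 0 1; 0 0 0.284 -0.927 -0.904 0 1; 0 0 0.284 -0.927 -0.904 0 1; 0 0 0.284 -0.927 -0.904 0 1; 0 0 0.284 -0.927 -0.904 0 1; 0 0 0.284 -0.927 -0.904 0 1; 0 0 0.284 -0.927 -0.904 0 1; 0 0 0.284 -0.927 -0.904 0 1",
)

```text
time: 3.2
eef_pos: [0.5703, -0.0417, 0.2452]
tcp_rot: [0.865, 0.502, 0.0, -0.0]
contact_force: [0.7, -0.6, -0.6]
opening: 1.001
finger_force: 0.0
```

```bash
cat >> h.py <<'E'
def go(p,yaw):
    "tool-frame turn about z and shifts, in move units, to world p with tool y at yaw deg"
    s=ctrl.get_state();r=R.from_quat(s["tcp_rot"]);y=r.as_matrix()[:,1];a=np.degrees(np.arctan2(y[1],y[0]))
    print("t",round(s["time"],2),"pos",s["eef_pos"].round(4),"yaw",a.round(2),"z",r.as_matrix()[:,2].round(4),"F",s["contact_force"].round(1),"M",s["wrist_torque"].round(2),"open",round(s["opening"],3),"ff",round(s["finger_force"],1),"q",s["qpos"].round(2))
    d=(a-yaw+180)%360-180
    print(" turn z",round(d/360,4)," shift",(r.inv().apply(np.array(p)-s["eef_pos"])/.2).round(4))
E
python3 -c "
from h import *
go([.5697,-.0438,.161],-30)
for n in('side','top'):
    c=ctrl.read_camera(n);cv2.imwrite(f'pics/{n}1.png',cv2.cvtColor(c['image'],cv2.COLOR_RGB2BGR))
s=cv2.imread('pics/side1.png')
cv2.imwrite('pics/c2.png',cv2.resize(s[90:260,130:290],None,fx=3.5,fy=3.5))"
```

```text
t 3.2 pos [ 0.5703 -0.0417  0.2452] yaw -29.78 z [-2.e-04  3.e-04 -1.e+00] F [ 0.7 -0.6 -0.6] M [0.02 0.08 0.03] open 1.001 ff 0.0 q [-0.25  0.06  1.83  0.    1.25  0.27]
 turn z 0.0006  shift [-0.0106  0.0029  0.4211]
```

View pics/c2.png

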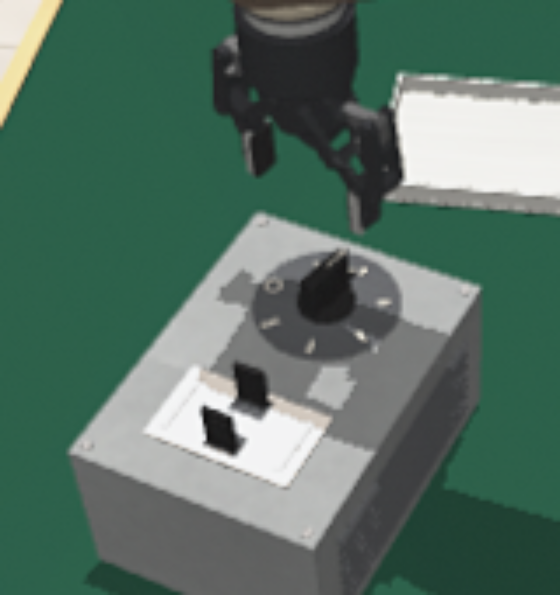

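Call:
send_rows(
  moves="0 0 0 -0.01 0.003 0.25 1; 0 0 0 -0.01 0.003 0.35 1; 0 0 0 -0.01 0.003 0.42 1; 0 0 0 -0.01 0.003 0.42 1; 0 0 0 -0.01 0.003 0.42 -1; 0 0 0 -0.01 0.003 0.42 -1; 0 0 0 -0.01 0.003 0.42 -1; 0 0 0 -0.01 0.003 0.42 -1; 0 0 0 -0.01 0.003 0.42 -1; 0 0 0 -0.01 0.003 0.42 -1; 0 0 0 -0.01 0.003 0.42 -1; 0 0 0 -0.01 0.003 0.42 -1",
  newtons=25,
)

```text
time: 4.8
eef_pos: [0.5686, -0.0446, 0.1619]
tcp_rot: [0.866, 0.5, -0.001, -0.001]
contact_force: [-4.5, 2.1, 4.4]
opening: 0.147
finger_force: 27.5
```

```bash
python3 -c "
from h import *
go([.5697,-.0438,.161],73)"
```

```text
t 4.8 pos [ 0.5686 -0.0446  0.1619] yaw -29.98 z [-0.0034  0.0015 -1.    ] F [-4.5  2.1  4.4] M [ 0.29  0.67 -0.07] open 0.147 ff 27.5 q [-0.26  0.14  1.91  0.    1.1   0.27]
 turn z -0.286  shift [0.0062 0.0028 0.0046]
```

Call:
send_rows(
  moves="0 0 -0.028 0 -0.005 0 -1; 0 0 -0.056 0 -0.005 0 -1; 0 0 -0.084 0 -0.005 0 -1; 0 0 -0.112 0 -0.005 0 -1; 0 0 -0.14 0 -0.005 0 -1; 0 0 -0.168 0 -0.005 0 -1; 0 0 -0.196 0 -0.005 0 -1; 0 0 -0.224 0 -0.005 0 -1; 0 0 -0.252 0 -0.005 0 -1; 0 0 -0.28 0 -0.005 0 -1; 0 0 -0.286 0 -0.005 0 -1; 0 0 -0.286 0 -0.005 0 -1",
)

```text
time: 6.3
eef_pos: [0.5678, -0.0448, 0.1619]
tcp_rot: [0.148, 0.989, -0.0, -0.002]
contact_force: [-5.2, 0.2, 5.0]
opening: 0.145
finger_force: 27.6
```

Call:
send_rows(
  moves="0 0 0 0 0 0 1; 0 0 0 0 0 0 1; 0 0 0 0 0 0 1; 0 0 0 0 0 0 1; 0 0 0 0 0 0 1; 0 0 0 0 0 -0.25 1; 0 0 0 0 0 -0.44 1; 0 0 0 0 0 -0.44 1; 0 0 0 0 0 -0.44 1",
)

```text
time: 7.42
eef_pos: [0.5683, -0.0447, 0.2486]
tcp_rot: [0.148, 0.989, 0.0, -0.001]
contact_force: [0.3, 0.0, -0.1]
opening: 1.001
finger_force: 0.0
```

```bash
python3 -c "
from h import *
go([.607,.0784,.25],73)
c=ctrl.read_camera('side');cv2.imwrite('pics/c3.png',cv2.resize(cv2.cvtColor(c['image'],cv2.COLOR_RGB2BGR)[90:260,130:290],None,fx=3.5,fy=3.5))"
```

```text
t 7.42 pos [ 0.5683 -0.0447  0.2486] yaw 72.97 z [-1.e-03  3.e-04 -1.e+00] F [ 0.3  0.  -0.1] M [0.01 0.02 0.04] open 1.001 ff 0.0 q [-0.26  0.05  1.83  0.    1.25 -1.53]
 turn z -0.0001  shift [-0.0045  0.6452 -0.0072]
```

View pics/c3.png

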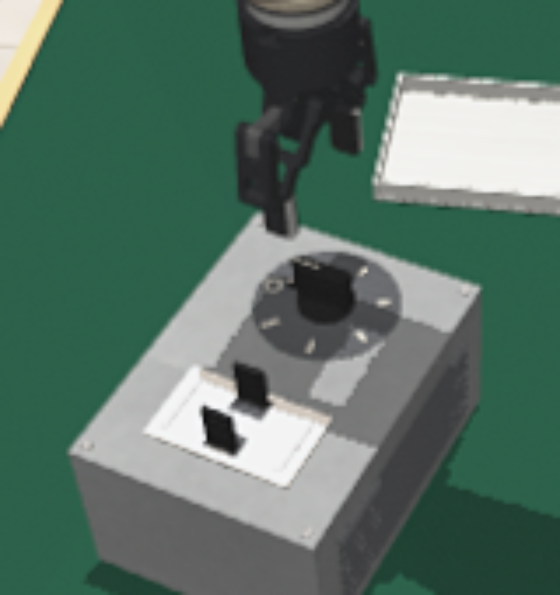

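The pointer now stands on the ring mark (crop (295,270) next to the ring at (274,285)), and the cartridge is untouched. Next is the cartridge.

Call:
send_rows(
  moves="0 0 0 0 0.3 0 1; 0 0 0 0 0.55 0 1; 0 0 0 0 0.641 0 1; 0 0 0 0 0.641 0 1; 0 0 0 0 0.641 0.2 1; 0 0 0 0 0.641 0.35 1; 0 0 0 0 0.641 0.443 1; 0 0 0 0 0.641 0.443 1; 0 0 0 0 0.641 0.443 1",
)

```text
time: 8.6
eef_pos: [0.6072, 0.0772, 0.1622]
tcp_rot: [0.148, 0.989, 0.0, 0.001]
contact_force: [-0.1, -0.4, -0.0]
opening: 0.999
finger_force: 0.0
```

Call:
send_rows(
  moves="0 0 0 0 0 0 -1; 0 0 0 0 0 0 -1; 0 0 0 0 0 0 -1; 0 0 0 0 0 0 -1; 0 0 0 0 0 0 -1; 0 0 0 0 0 0 -1; 0 0 0 0 0 0 -1; 0 0 0 0 0 0 -1; 0 0 0 0 0 0 -1",
  newtons=40,
)

```text
time: 9.72
eef_pos: [0.6075, 0.0777, 0.1636]
tcp_rot: [0.148, 0.989, -0.0, 0.002]
contact_force: [-2.4, -0.2, 7.5]
opening: 0.318
finger_force: 41.0
```

```bash
python3 -c "
from h import *
go([.606,.078,.28],73)
c=ctrl.read_camera('side');cv2.imwrite('pics/c4.png',cv2.resize(cv2.cvtColor(c['image'],cv2.COLOR_RGB2BGR)[90:260,130:290],None,fx=3.5,fy=3.5))"
```

```text
t 9.72 pos [0.6075 0.0777 0.1636] yaw 72.98 z [ 3.2e-03 -5.0e-04 -1.0e+00] F [-2.4 -0.2  7.5] M [-0.05  0.35 -0.02] open 0.318 ff 41.0 q [-0.04  0.23  1.8  -0.    1.11 -1.31]
 turn z -0.0  shift [ 5.70e-03 -3.00e-04 -5.82e-01]
```

View pics/c4.png

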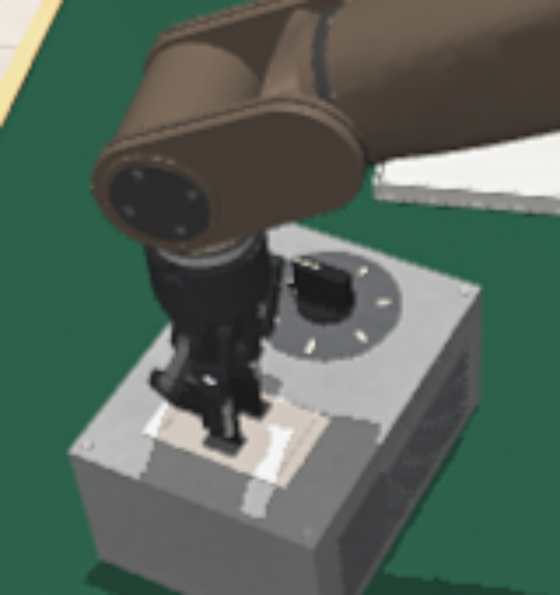

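Call:
send_rows(
  moves="0 0 0 0 0 -0.02 -1; 0 0 0 0 0 -0.04 -1; 0 0 0 0 0 -0.06 -1; 0 0 0 0 0 -0.06 -1; 0 0 0 0 0 -0.06 -1",
)

```text
time: 10.4
eef_pos: [0.6061, 0.0778, 0.1724]
tcp_rot: [0.148, 0.989, -0.0, -0.0]
contact_force: [0.4, 0.7, -1.5]
opening: 0.318
finger_force: 39.6
```

Call:
send_rows(
  moves="0 0 0 0 0 -0.08 -1; 0 0 0 0 0 -0.18 -1; 0 0 0 0 0 -0.28 -1; 0 0 0 0 0 -0.38 -1; 0 0 0 0 0 -0.48 -1; 0 0 0 0 0 -0.56 -1; 0 0 0 0 0 -0.57 -1; 0 0 0 0 0 -0.57 -1",
)

```text
time: 11.4
eef_pos: [0.6061, 0.0778, 0.2862]
tcp_rot: [0.148, 0.989, -0.0, -0.001]
contact_force: [-0.1, 0.8, -1.4]
opening: 0.317
finger_force: 39.6
```

```bash
python3 -c "
from h import *
go([.488,-.379,.285],73)
c=ctrl.read_camera('side');cv2.imwrite('pics/c5.png',cv2.resize(cv2.cvtColor(c['image'],cv2.COLOR_RGB2BGR)[50:260,130:330],None,fx=2.8,fy=2.8))"
```

```text
t 11.4 pos [0.6061 0.0778 0.2862] yaw 72.97 z [-0.001  0.    -1.   ] F [-0.1  0.8 -1.4] M [-0.02  0.02  0.03] open 0.317 ff 39.6 q [-0.04  0.12  1.7  -0.    1.33 -1.31]
 turn z -0.0001  shift [-0.1046 -2.3565  0.0064]
```

View pics/c5.png

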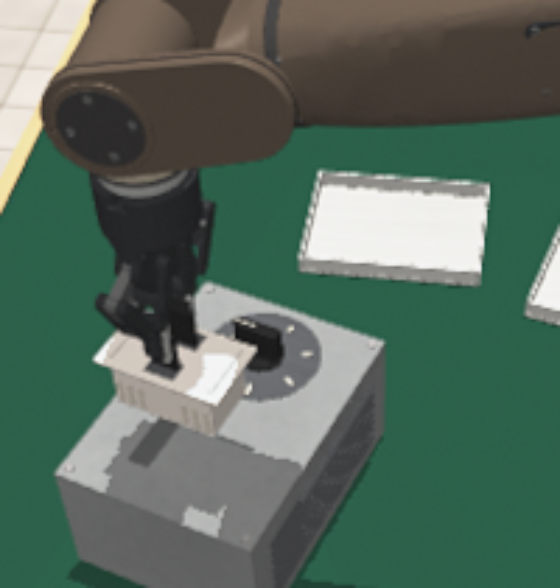

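Call:
send_rows(
  moves="0 0 0 -0.005 -0.12 0 -1; 0 0 0 -0.015 -0.32 0 -1; 0 0 0 -0.025 -0.54 0 -1; 0 0 0 -0.035 -0.786 0 -1; 0 0 0 -0.035 -0.786 0 -1",
)

```text
time: 12.08
eef_pos: [0.5659, -0.0772, 0.2854]
tcp_rot: [0.15, 0.989, -0.0, -0.001]
contact_force: [-0.2, 1.2, -2.0]
opening: 0.318
finger_force: 39.7
```

Call:
send_rows(
  moves="0 0 0 -0.01 -0.2 0 -1; 0 0 0 -0.02 -0.4 0 -1; 0 0 0 -0.03 -0.6 0 -1; 0 0 0 -0.035 -0.786 0 -1; 0 0 0 -0.035 -0.786 0 -1",
)

```text
time: 12.7
eef_pos: [0.5272, -0.228, 0.2857]
tcp_rot: [0.149, 0.989, 0.0, -0.001]
contact_force: [0.1, 1.5, -1.6]
opening: 0.317
finger_force: 39.8
```

Call:
send_rows(
  moves="0 0 0 -0.01 -0.2 0 -1; 0 0 0 -0.02 -0.4 0 -1; 0 0 0 -0.03 -0.6 0 -1; 0 0 0 -0.035 -0.74 0 -1; 0 0 0 -0.035 -0.786 0 -1; 0 0 0 -0.035 -0.786 0 -1",
)

```text
time: 13.45
eef_pos: [0.4887, -0.3783, 0.2862]
tcp_rot: [0.148, 0.989, 0.001, -0.0]
contact_force: [0.7, 0.9, -0.3]
opening: 0.317
finger_force: 39.8
```

```bash
python3 -c "
from h import *
go([.488,-.379,.085],73)
o=[]
for n in('side','top'):
    o.append(cv2.cvtColor(ctrl.read_camera(n)['image'],cv2.COLOR_RGB2BGR))
cv2.imwrite('pics/c6.png',np.hstack([cv2.resize(o[0][20:220,200:400],(400,400)),cv2.resize(o[1][120:270,280:430],(400,400))]))"
```

```text
t 13.45 pos [ 0.4887 -0.3783  0.2862] yaw 72.99 z [-3.0e-04  1.5e-03 -1.0e+00] F [ 0.7  0.9 -0.3] M [ 0.02 -0.03  0.01] open 0.317 ff 39.8 q [-0.82  0.13  1.68  0.    1.33 -2.1 ]
 turn z -0.0  shift [ 0.0018 -0.0059  1.0059]
```

View pics/c6.png

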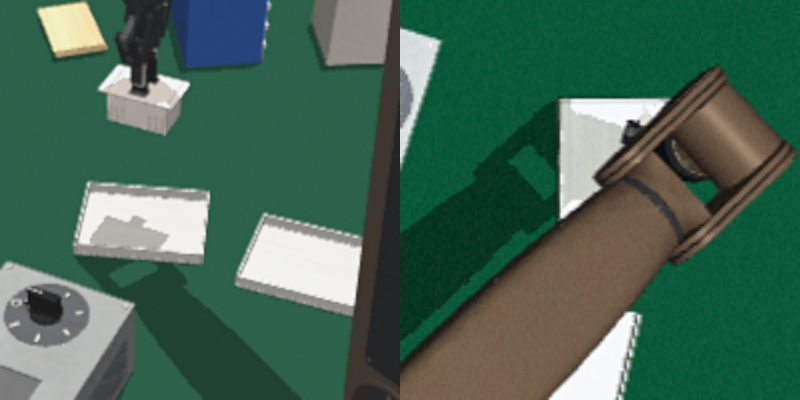

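The cartridge is still held upright (left half (143,105)) above the farther tray (145,220), and the knob still points at the ring. I'll lower to just above the floor, then step down to touch.

Call:
send_rows(
  moves="0 0 0 0 0 0.15 -1; 0 0 0 0 0 0.35 -1; 0 0 0 0 0 0.55 -1; 0 0 0 0 0 0.75 -1; 0 0 0 0 0 0.9 -1; 0 0 0 0 0 0.98 -1; 0 0 0 0 0 1 -1; 0 0 0 0 0 1 -1; 0 0 0 0 0 1 -1",
)

```text
time: 14.68
eef_pos: [0.4891, -0.3801, 0.0885]
tcp_rot: [0.148, 0.989, -0.001, 0.001]
contact_force: [-0.1, -0.3, -1.3]
opening: 0.321
finger_force: 39.8
```

Call:
send_rows(
  moves="0 0 0 0 0 0.01 -1; 0 0 0 0 0 0.015 -1; 0 0 0 0 0 0.02 -1; 0 0 0 0 0 0.02 -1; 0 0 0 0 0 0.02 -1",
)

```text
time: 15.3
eef_pos: [0.4883, -0.3793, 0.0827]
tcp_rot: [0.148, 0.989, 0.0, -0.0]
contact_force: [-0.8, 0.7, -1.6]
opening: 0.319
finger_force: 39.8
```

Call:
send_rows(
  moves="0 0 0 0 0 0.005 -1; 0 0 0 0 0 0.01 -1; 0 0 0 0 0 0.01 -1; 0 0 0 0 0 0.01 -1",
)

```text
time: 15.8
eef_pos: [0.4883, -0.3793, 0.0807]
tcp_rot: [0.148, 0.989, 0.0, -0.0]
contact_force: [0.8, -0.2, -0.9]
opening: 0.317
finger_force: 39.8
```

Call:
send_rows(
  moves="0 0 0 0 0 0.005 -1; 0 0 0 0 0 0.008 -1; 0 0 0 0 0 0.008 -1; 0 0 0 0 0 0.008 -1",
)

```text
time: 16.3
eef_pos: [0.4884, -0.3795, 0.0797]
tcp_rot: [0.148, 0.989, -0.0, 0.0]
contact_force: [-1.6, 1.7, 3.2]
opening: 0.319
finger_force: 40.5
```

Call:
send_rows(
  moves="0 0 0 0 0 0 -0.34; 0 0 0 0 0 0 -0.28; 0 0 0 0 0 0 -0.2; 0 0 0 0 0 0 -0.1; 0 0 0 0 0 0 0; 0 0 0 0 0 0 0.2; 0 0 0 0 0 0 0.5; 0 0 0 0 0 0 1; 0 0 0 0 0 0 1; 0 0 0 0 0 0 1; 0 0 0 0 0 0 1; 0 0 0 0 0 0 1",
)

```text
time: 17.8
eef_pos: [0.4883, -0.3793, 0.0791]
tcp_rot: [0.148, 0.989, -0.0, 0.0]
contact_force: [-0.2, 0.7, 0.4]
opening: 1.004
finger_force: 0.0
```

Call:
send_rows(
  moves="0 0 0 0 0 -0.05 1; 0 0 0 0 0 -0.15 1; 0 0 0 0 0 -0.4 1; 0 0 0 0 0 -0.7 1; 0 0 0 0 0 -0.9 1; 0 0 0 0 0 -0.9 1; 0 0 0 0 0 -0.9 1",
)

```text
time: 18.68
eef_pos: [0.4881, -0.3791, 0.2595]
tcp_rot: [0.148, 0.989, -0.0, 0.0]
contact_force: [-1.1, 0.5, 0.2]
opening: 1.003
finger_force: 0.0
```

```bash
python3 -c "
from h import *
go([.488,-.379,.26],73)
cv2.imwrite('pics/c7.png',cv2.resize(cv2.cvtColor(ctrl.read_camera('side')['image'],cv2.COLOR_RGB2BGR)[50:250,140:400],None,fx=3,fy=3))"
```

```text
t 18.68 pos [ 0.4881 -0.3791  0.2595] yaw 72.97 z [ 2.e-04 -2.e-04 -1.e+00] F [-1.1  0.5  0.2] M [ 0.    0.01 -0.04] open 1.003 ff 0.0 q [-0.82  0.15  1.71 -0.    1.28 -2.1 ]
 turn z -0.0001  shift [ 0.0004  0.0002 -0.0026]
```

View pics/c7.png

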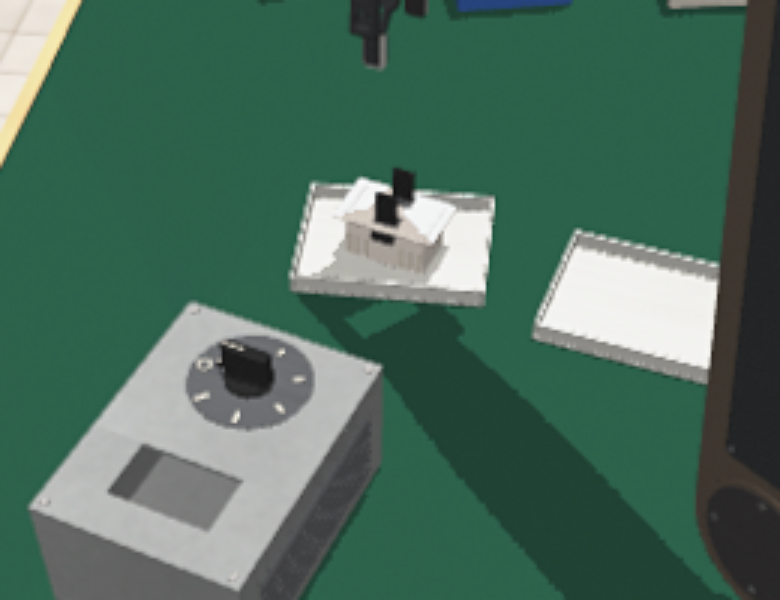

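The cartridge stands upright in the chosen tray (395,240), the opening is empty, the knob points at the ring (205,365), and the gripper is clear.

```bash
python3 -c "
from plant import ctrl
print(ctrl.sign_off())"
```

```text
the job is handed in; nothing more can be done
None
```

I handed the job in at about 19 s on the robot's clock: the fan is off (knob turned counter-clockwise from speed 2 to the ring mark), and the cartridge stands upright in the farther tray; the last picture confirms both, with the gripper clear, and I moved nothing else on the bench.

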